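Swap which tray is out on the bench slides

TASK

Two low tray slides stand on the bench. First push the empty tray, which was left part-way out, fully home; then hook a fingertip behind the front lip of the tray that holds the masking tape and draw it all the way out to its stop. Use the fingertips only: do not pinch the lips, do not press on or lift the tape, which must stay lying in its tray, and leave everything else on the bench where it is.

Things in the scene. Friction and masses are not known exactly. Their poses are not given: they have to be found in the camera images.
- empty_unit: The slide whose tray is empty: fixed low bench slide of grey painted sheet, 185 x 150 x 38 mm (x, y, z), screwed down. Origin: under its middle, at z=0; its -x axis is the way its tray comes out. Both slides are alike. Two side rails reach 38 mm high; the tray runs between them. It is turned up to 0.3 rad. 
- empty_tray (a joint): how far this slide's tray is drawn out (m): 0 = home against the back stop, 0.09 = fully out against the front stop. The tray (bare steel, open on top, 118 mm wide) runs along the slide's own -x with about 2 N of friction, and stays where it is left. Starts 0.045 to 0.08 out.
- empty_lip_top (a point): middle of the top edge of the tray's front lip, 49 mm above the table, in mid thickness of the lip; moves with the tray, axes as the slide's. The lip's outer face (with its facing) is 5.5 mm to -x of this point, its inner face 2.5 mm to +x.
- empty_well (a point): centre of the floor of the empty finger well behind the front lip, 12 mm above the table; moves with the tray, axes as the slide's. The well is 60 mm long in x, 110 mm wide and 37 mm deep below the lip's top, ended by a low divider (top at 25 mm). The lip is a 5 mm steel plate (_tray_c0, its top bead _c1) across the front, with a 3 mm facing (_tray_c2) outside, up to 42 mm above the table.
- tape_unit: The slide whose tray holds the roll of masking tape: fixed low bench slide of grey painted sheet, 185 x 150 x 38 mm (x, y, z), screwed down. Origin: under its middle, at z=0; its -x axis is the way its tray comes out. Both slides are alike. Two side rails reach 38 mm high; the tray runs between them. It is turned up to 0.3 rad. 
- tape_tray (a joint): how far this slide's tray is drawn out (m): 0 = home against the back stop, 0.09 = fully out against the front stop. The tray (bare steel, open on top, 118 mm wide) runs along the slide's own -x with about 2 N of friction, and stays where it is left. Starts at 0.
- tape_lip_top (a point): middle of the top edge of the tray's front lip, 49 mm above the table, in mid thickness of the lip; moves with the tray, axes as the slide's. The lip's outer face (with its facing) is 5.5 mm to -x of this point, its inner face 2.5 mm to +x.
- tape_well (a point): centre of the floor of the empty finger well behind the front lip, 12 mm above the table; moves with the tray, axes as the slide's. The well is 60 mm long in x, 110 mm wide and 37 mm deep below the lip's top, ended by a low divider (top at 25 mm). The lip is a 5 mm steel plate (_tray_c0, its top bead _c1) across the front, with a 3 mm facing (_tray_c2) outside, up to 42 mm above the table.
- tape_nest (a point): centre of the nest floor behind the divider in the tape tray, 12 mm above the table; moves with the tray, axes as the slide's. The nest measures 108 x 110 mm and its walls stand 13 to 20 mm above its floor.
- masking_tape: roll of pale masking tape, 103 mm diameter, 25 mm high, lying flat in the nest of the tape tray; origin: centre of its underside. It rides loose in the tray.
- marker: bystander: black marker pen, 133 mm long, lying on the table between the slides; origin under its middle
- wood_stamp: bystander: wooden rubber stamp, 25 x 60 x 75 mm, standing between the slides, farther back; origin under its middle
- stapler: bystander: black desk stapler, 40 x 166 x 55 mm, at the right; origin under its middle
- clamp: bystander: black spring clamp, 50 x 123 x 20 mm, at the back right; origin under its middle
- tape_elec: bystander: small roll of black tape, 59 mm, 19 mm high, at the left; origin under its middle
- tape_clear: bystander: roll of packing tape, 94 mm, 48 mm high, at the front left; origin under its middle
- small_box_3: bystander: small carton 73 x 122 x 53 mm at the far left; origin under its middle
Things that resemble listed ones, but are neither listed nor needed, are in the scene too. Leave any purple look-alike of the masking_tape alone.

How it is judged (in metres and radians):
On the way, in this order (a step that is already met when the one before it is completed fails the run):
1. the empty tray is pushed home (within 5 mm), the tape tray not yet drawn (value of joint empty_tray below 0.005 m and value of joint tape_tray below 0.02 m), for 0.1 s.
2. the tape tray is on its way out (25 to 80 mm) with a finger bearing on its lip (value of joint tape_tray between 0.025 and 0.08 m and (contact force between the fingers and tape_tray_c0 above 0.3 N or contact force between the fingers and tape_tray_c1 above 0.3 N)), for 0.05 s.
3. the tape tray is drawn out to its stop (within 8 mm) (value of joint tape_tray above 0.082 m), for 0.2 s.
At the end, for the whole second after the job is handed in: The empty tray is home (within 5 mm), the tape tray is out to its stop (within 8 mm), both at rest, and the masking tape lies flat in its nest (within 12 mm of its centre, at floor height) (value of joint empty_tray below 0.005 m and value of joint tape_tray above 0.082 m and velocity of joint empty_tray between -0.01 and 0.01 m/s and velocity of joint tape_tray between -0.01 and 0.01 m/s and x of masking_tape in the frame of tape_nest between -0.012 and 0.012 m and y of masking_tape in the frame of tape_nest between -0.012 and 0.012 m and z of masking_tape in the frame of tape_nest between -0.008 and 0.008 m); the robot touches nothing.
It fails at once if the lip of the empty tray is pinched: fingers press on its inner and outer faces at once (over 2 N each) (contact force between the fingers and empty_tray_c0 above 2 N and contact force between the fingers and empty_tray_c2 above 2 N).
It fails at once if the lip of the tape tray is pinched: fingers press on its inner and outer faces at once (over 2 N each) (contact force between the fingers and tape_tray_c0 above 2 N and contact force between the fingers and tape_tray_c2 above 2 N).
It fails at once if the masking tape is lifted (15 mm or more) (height (world z) of masking_tape above 0.027 m).
It fails at once if the robot presses on the masking tape (over 3 N) (contact force between any of the arm, the fingers and masking_tape above 3 N).
It fails at once if a bystander is moved by more than 20 mm (distance of any of marker, wood_stamp, stapler, clamp, tape_elec, tape_clear, small_box_3 from where it was at the start of the episode above 0.02 m).
It also fails if it takes over 40 s, if anything falls off the work surface, if the arm or the gripper's body presses on something with over 40 N, if the wrist force passes 120 N, or if a joint passes its speed limit or range.

ROBOT

A 6-joint arm with a two-finger parallel gripper is mounted at the origin on a cart in front of the work surface, level with it; the furniture and walls round the work are solid. World frame = base frame: x ahead of the robot, y to its left, z up, the work surface at z = 0. Lengths are in m, angles in degrees, forces in N, time in s.
With the tool pointing down it reaches from about 0.25 to 0.85 m from the base axis. Payload 12.5 kg.
Tool frame: the origin (TCP) lies between the finger pads; the fingertips stand robot.tcp_to_tips ahead of it and the grasp point (between the pads) lies 5 mm behind it (robot.tcp_to_tips is the distance from the TCP to the fingertips, in m); z points along the fingers, y is the line along which they close (so a half turn about z gives the same grasp; the last joint's range is limited). The gripper opens to 93 mm and grips with 3 to 60 N. Pads are 15 mm wide; open, the fingers measure 128 mm over their backs; the gripper's body (75 mm by 188 mm) begins 65 mm behind the grasp point.
Start: joints at [66.371, 20.094, 94.641, -0, 65.266, -4.847], TCP at [0.177, 0.521, 0.233] pointing down, gripper open.
Joint ranges: [-157.81, 157.81], [-45, 120.19], [0.68, 151.7], [-89.99, 269.99], [4.06, 180], [-164.3, 164.3]. Speed limits (degrees/s): [127.2, 127.2, 159.86, 180, 180, 180].

INTERFACE

Orientations are given as a 3x3 rotation matrix whose columns are the frame's x, y, z axes.
In Python, from bench import robot gives the robot as it stands.
- The arm moves only by the tool servo_tool, never from a script. Its argument "steps" is a list of rows, each a list of 7 numbers: the turn, a rotation vector about the tool's x, y, z in shares of 2 rad (1.0 is 2 rad), then the shift along the tool's x, y, z in parts of the range, where 1.0 means 800 mm, then the closure, from -1 (fully open) to 1 (shut). In form: [[ax, ay, az, tx, ty, tz, grip], ...]. A call has 1 to 20 rows; each row is the pose to reach, as a shift and turn from the pose commanded when the call began, along the tool's axes at that moment; what a row does not reach only later rows make up. A row lasts 1/10 s, in which the tool goes at most 50 mm and 8.59 degrees, less where a joint would pass 70% of its speed; a pose out of reach is approached as far as the arm can. A shift or turn number past 1, either way, is cut back to 1. A call with a gripper value outside its range is refused whole. The fingers move at their own pace and stop on an object; the grip force is fixed at half the most. Time passes only in rows, so rows that repeat a pose let the fingers close. It gives the time, the measured TCP pose, the force, the opening and the grip force at its end, in the units of the state.
- robot.observe(): the state, without advancing time (a new reading comes with each control period).
- robot.camera(name): name is "side" or "top"; returns (picture, depth): 480x640x3 uint8, red, green, blue; 480x640 float32, m along the optical axis (not along the pixel's ray), 0 where there is no reading.
- robot.camera_model(name): a dict with "K" (3x3 intrinsics, pixels), "position" and "orientation" of the camera in the world. Camera axes: x right, y up, looking along -z (the intrinsics and any distortion apply to the point x, -y, -z); pixel columns grow to the right and rows downward; lengths in m; the calibration is good to about 2 mm. A picture is of the moment at which its call begins. camera_model takes no time and is no camera call.
- robot.hand_in(): hands the job in; it is judged then, once.
Trained networks look in the newest picture that a camera, given by its name, has taken for a name from the list of things; names that differ only in an ending like _2 or _b are one class to them, and where a whole thing is asked for, a point or a joint stands for the part that bears it (a point fixed in the world has none). Each returns a list of dicts, best first, with "score" (0 to 1); they miss things now and then, are a little off and sometimes report something else, mostly with a low value. They report only what shows in the picture. A call takes as long as a camera call. They do not tell look-alikes from the thing itself.
- robot.boxes_of(label, camera): "position" ([column, row] in pixels, amid what is visible of it).
- robot.place_of(label, camera): "position" ([column, row] in pixels: a listed point, or the origin of a listed thing).
The state is a dict: "time_s": time; "joints": joint angles; "qd": joint speeds; "effort": joint torques, N m; "ee_pos": TCP position; "orientation": TCP orientation; "wrist_force": force on the tool from outside, world axes, zero at the start; "torque": the same for the moment, N m; "opening": finger opening in m; "finger_force": force on a finger pad.
Only numpy, scipy, OpenCV 4.12 (cv2) and the standard library are available. Lean on these libraries where they do the work, as an engineer would, in place of code of your own. Each camera call takes 0.05 s, during which the arm holds its last target. There are 200 camera calls.

## Working session

There is one attempt and no reset: what is moved stays moved. The work goes in short steps, Python scripts to look and compute and a tool call to move; the robot and the scene stay as the last step left them, time stands still between calls to the robot, and variables do not carry over. Pictures are saved under pics/ and viewed, at most 10 in all, crops included, and the job is handed in when it is done.

Besides the shell and the picture viewer there is one more tool, called after "Request:" by a JSON object that holds its "fn" and its "kwargs", one argument or row to a line. servo_tool: Moves the arm, as the interface text tells. Its arguments: {"type":"object","properties":{"steps":{"type":"array","items":{"type":"array","items":{"type":"number"}}}},"required":["steps"]}

```bash
mkdir -p pics; cat > h.py <<'E'
import numpy as np, cv2
from bench import robot
def ray(cam,p):
    m=robot.camera_model(cam);K=np.array(m["K"]);R=np.array(m["orientation"]);o=np.array(m["position"])
    d=np.linalg.inv(K)@np.array([p[0],p[1],1.]);return o,R@np.array([d[0],-d[1],-d[2]])
def atz(cam,p,z):
    o,d=ray(cam,p);return o+d*(z-o[2])/d[2]
def tri(p1,p2):
    a,d=ray("top",p1);b,e=ray("side",p2)
    s=np.linalg.lstsq(np.c_[d,-e],b-a,rcond=None)[0];P=a+d*s[0];Q=b+e*s[1]
    return (P+Q)/2,np.linalg.norm(P-Q)
E
python3 - <<'E'
from h import *
np.set_printoptions(precision=3,suppress=True)
for c in("top","side"):
    im,d=robot.camera(c);cv2.imwrite(f"pics/{c}0.png",im[:,:,::-1]);np.save(f"{c}0.npy",d)
    m=robot.camera_model(c);print(c,m["position"],[k for k in m])
    for l in["empty_unit","empty_lip_top","empty_well","tape_unit","tape_lip_top","tape_well","tape_nest","masking_tape","marker","wood_stamp"]:
        for r in robot.place_of(l,c)[:3]:
            print(l,np.array(r["position"]).round(1),round(r["score"],2))
print(robot.tcp_to_tips,robot.observe())
E
```

```text
top [0.257 0.046 1.482] ['K', 'position', 'orientation']
empty_unit [277.4 222. ] 0.62
empty_unit [375.8 210.6] 0.47
empty_lip_top [279.8 261.7] 0.96
empty_well [281.4 262. ] 0.75
empty_well [372.4 235.9] 0.57
tape_unit [375.4 218.9] 0.89
tape_lip_top [373.  244.4] 0.69
tape_lip_top [280.1 263.7] 0.61
tape_well [374.4 236.6] 0.84
tape_nest [381.8 211.6] 0.68
masking_tape [429.7 295.1] 0.95
masking_tape [376.5 208.9] 0.92
marker [333.6 283.9] 0.56
wood_stamp [327.7 209.3] 0.72
side [0.602 1.19  0.844] ['K', 'position', 'orientation']
empty_unit [303.8 276.2] 0.91
empty_unit [386.3 402.5] 0.18
empty_lip_top [359.8 258.4] 0.73
empty_lip_top [293.3 213.4] 0.35
empty_lip_top [386.7 403.6] 0.21
empty_well [346.7 268.4] 0.84
tape_unit [300.6 211. ] 0.84
tape_unit [288.6 245.8] 0.67
tape_unit [292.  210.3] 0.15
tape_lip_top [331.4 205.4] 0.85
tape_lip_top [321.2 209. ] 0.41
tape_well [322.7 212.2] 0.56
tape_nest [292.7 210.7] 0.72
masking_tape [291.5 212.4] 0.91
masking_tape [374.8 192.9] 0.68
masking_tape [368.5 239.3] 0.61
marker [366.6 237.5] 0.66
wood_stamp [348.  266.3] 0.72
wood_stamp [287.9 245.8] 0.54
0.014 {'time_s': 1.1, 'joints': array([66.373, 20.095, 94.643, -0.001, 65.266, -4.848]), 'qd': array([-0.12 , -0.02 ,  0.089, -0.053, -0.085,  0.019]), 'effort': array([ -0.001, -49.727, -28.546,   0.07 ,   0.022,  -0.   ]), 'ee_pos': array([0.177, 0.521, 0.233]), 'orientation': array([[-0.947,  0.322, -0.   ],
       [ 0.322,  0.947, -0.   ],
       [-0.   , -0.   , -1.   ]]), 'wrist_force': array([ 0.424,  0.368, -0.244]), 'torque': array([-0.001, -0.009, -0.044]), 'finger_force': 0.0, 'opening': 0.09294745393797274}
```

```bash
python3 - <<'E'
import cv2,numpy as np
t=cv2.imread("pics/top0.png")[150:330,200:480];s=cv2.imread("pics/side0.png")[160:340,200:440]
cv2.imwrite("pics/tc.png",cv2.resize(t,None,fx=2.85,fy=2.85,interpolation=2));cv2.imwrite("pics/sc.png",cv2.resize(s,None,fx=3.3,fy=3.3,interpolation=2))
E
```

```text
(no output)
```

View pics/tc.png

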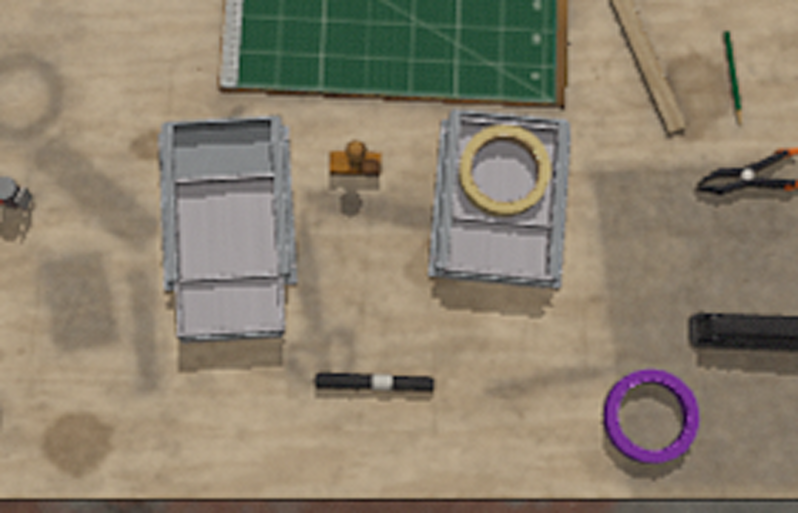

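View pics/sc.png

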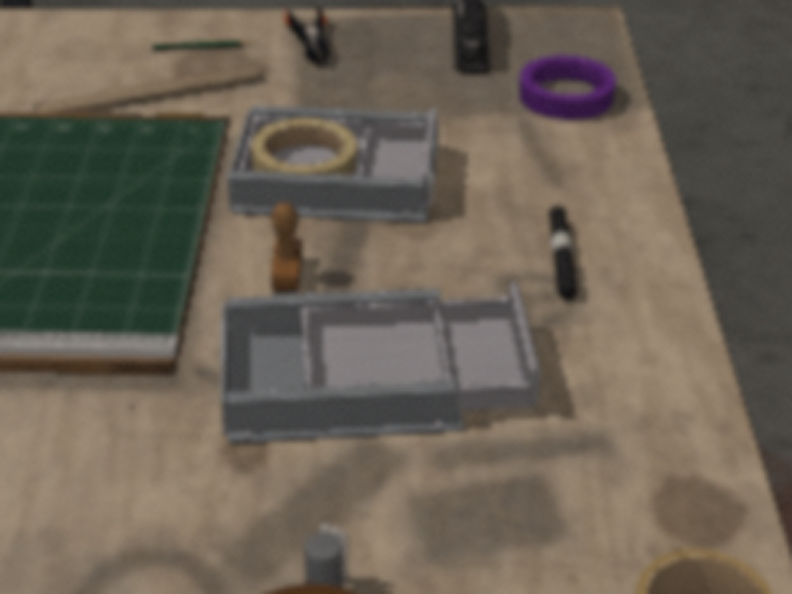

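View pics/top0.png

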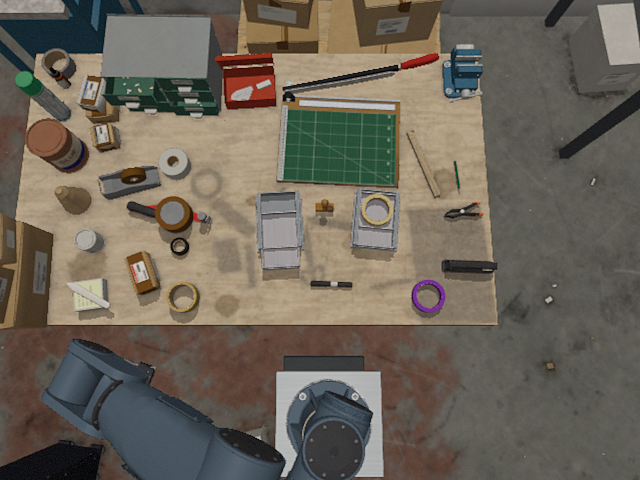

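The pale masking tape is at (378,210), in the right-hand slide. The purple ring at (430,296) lies on the bench and is the look-alike, and (183,296) is another roll outside the slides, so the tape tray is the right one. The empty tray is the left one, with its lip near (280,268). The marker is at (332,284).

```bash
cat >> h.py <<'E'
def cloud(c,d):
    m=robot.camera_model(c);K=np.array(m["K"]);R=np.array(m["orientation"]);o=np.array(m["position"])
    v,u=np.mgrid[:480,:640];r=np.linalg.inv(K)@np.stack([u.ravel(),v.ravel(),np.ones(u.size)])
    P=(R@(r*np.array([[1],[-1],[-1]])*d.ravel())).T+o
    return P[d.ravel()>0]
E
python3 - <<'E'
from h import *
np.set_printoptions(precision=3,suppress=True)
print("tri empty lip",tri([279.8,266],[359.8,258.4]),"tape lip",tri([373,246],[331.4,205.4]))
for c,e,t in(("top",(279.8,266),(373,246)),("side",(359.8,258.4),(331.4,205.4))):
    print(c,atz(c,e,.049),atz(c,t,.049))
P={c:cloud(c,np.load(c+"0.npy")) for c in("top","side")}
et=atz("top",(277,230),.03)[:2];tt=atz("top",(376,220),.03)[:2];print("unit centers approx",et,tt)
for n,ct in(("empty",et),("tape",tt)):
  for c in P:
    Q=P[c];Q=Q[(abs(Q[:,:2]-ct)<[.19,.1]).all(1)&(Q[:,2]>.02)&(Q[:,2]<.056)]
    r=cv2.minAreaRect((Q[Q[:,2]>.03][:,:2]*1000).astype(np.float32));print(n,c,len(Q),r)
    L=Q[(Q[:,2]>.041)];L=L[L[:,0]<np.percentile(L[:,0],1)+.04] if len(L) else L
    L=Q[(Q[:,2]>.0425)&(Q[:,0]<ct[0]-.04)]
    if len(L)>3:
        print("  lip",len(L),L.mean(0),"y",L[:,1].min(),L[:,1].max(),"slope dx/dy",np.polyfit(L[:,1],L[:,0],1),"z",np.percentile(L[:,2],[10,50,90]))
    if c=="top":
        for s in(-1,1):
            S=Q[(Q[:,2]>.033)&(Q[:,2]<.043)&(abs(Q[:,0]-ct[0])<.07)&(abs(Q[:,1]-ct[1]-s*.07)<.03)]
            print("  rail",len(S),np.degrees(np.arctan(np.polyfit(S[:,0],S[:,1],1)[0])),S.mean(0))
print([ (l,[atz("top",r["position"],.01)[:2] for r in robot.place_of(l,"top")[:1]]) for l in("marker","wood_stamp","masking_tape")])
E
```

```text
tri empty lip (array([0.465, 0.148, 0.047]), np.float64(0.003409751607641221)) tape lip (array([ 0.529, -0.143,  0.038]), np.float64(0.0049000170023735705))
top [0.467 0.147 0.049] [ 0.53  -0.142  0.049]
side [0.464 0.151 0.049] [ 0.528 -0.124  0.049]
unit centers approx [0.585 0.159] [ 0.618 -0.156]
empty top 1203 ((616.8171997070312, 149.96170043945312), (164.56381225585938, 320.5662841796875), 87.01028442382812)
  lip 100 [0.471 0.148 0.048] y 0.08534678489029271 0.21695878172605923 slope dx/dy [-0.003  0.471] z [0.044 0.048 0.053]
  rail 132 3.554762518837969 [0.59  0.093 0.038]
  rail 147 2.848647081111732 [0.588 0.215 0.038]
empty side 1857 ((619.6023559570312, 156.1166229248047), (166.3041229248047, 327.01593017578125), 84.37567901611328)
  lip 81 [0.469 0.155 0.048] y 0.09153281217050613 0.21214522920222567 slope dx/dy [-0.018  0.472] z [0.044 0.049 0.052]
tape top 2551 ((663.9856567382812, -144.06170654296875), (179.18411254882812, 288.2427978515625), 89.14189147949219)
  lip 115 [ 0.534 -0.15   0.048] y -0.21623671091264865 -0.08406527939531097 slope dx/dy [0.027 0.538] z [0.043 0.048 0.053]
  rail 191 -0.5740984231965244 [ 0.622 -0.213  0.038]
  rail 183 -8.549202429501097 [ 0.625 -0.097  0.038]
tape side 1944 ((665.1654663085938, -145.67750549316406), (285.34869384765625, 177.31704711914062), 0.12777823209762573)
  lip 52 [ 0.533 -0.136  0.048] y -0.1988476853752552 -0.0829476114559684 slope dx/dy [0.139 0.552] z [0.043 0.049 0.051]
[('marker', [array([ 0.416, -0.02 ])]), ('wood_stamp', [array([ 0.659, -0.003])]), ('masking_tape', [array([ 0.381, -0.321])])]
```

Units first: shifts go in shares of 800 mm and turns go in shares of 2 rad. So -360 mm / 800 = -0.45, -272 mm / 800 = -0.34, -21.8 degrees / 114.5916 = -0.1902.

Request:
{"fn": "servo_tool", "kwargs": {
  "steps": [
    [0, 0, -0.1902, -0.45, -0.34, 0, 1],
    [0, 0, -0.1902, -0.45, -0.34, 0, 1],
    [0, 0, -0.1902, -0.45, -0.34, 0, 1],
    [0, 0, -0.1902, -0.45, -0.34, 0, 1],
    [0, 0, -0.1902, -0.45, -0.34, 0, 1],
    [0, 0, -0.1902, -0.45, -0.34, 0, 1],
    [0, 0, -0.1902, -0.45, -0.34, 0, 1],
    [0, 0, -0.1902, -0.45, -0.34, 0, 1],
    [0, 0, -0.1902, -0.45, -0.34, 0, 1],
    [0, 0, -0.1902, -0.45, -0.34, 0, 1],
    [0, 0, -0.1902, -0.45, -0.34, 0, 1],
    [0, 0, -0.1902, -0.45, -0.34, 0, 1],
    [0, 0, -0.1902, -0.45, -0.34, 0, 1]
  ]
}}

```text
time_s: 2.55
ee_pos: [0.4296, 0.1484, 0.2326]
orientation: [[-0.999, -0.054, -0.0], [-0.054, 0.999, 0.0], [0.0, 0.0, -1.0]]
wrist_force: [-0.9, 0.1, -0.1]
opening: 0.0005
finger_force: 0.0
```

To row units: 197 mm / 800 = 0.2463, 180 mm / 800 = 0.225.

Request:
{"fn": "servo_tool", "kwargs": {
  "steps": [
    [0, 0, 0, 0, 0, 0.0625, 1],
    [0, 0, 0, 0, 0, 0.125, 1],
    [0, 0, 0, 0, 0, 0.1875, 1],
    [0, 0, 0, 0, 0, 0.225, 1],
    [0, 0, 0, 0, 0, 0.2463, 1],
    [0, 0, 0, 0, 0, 0.2463, 1],
    [0, 0, 0, -0.0125, 0, 0.2463, 1],
    [0, 0, 0, -0.025, 0, 0.2463, 1],
    [0, 0, 0, -0.0313, 0, 0.2463, 1],
    [0, 0, 0, -0.0375, 0, 0.2463, 1],
    [0, 0, 0, -0.0438, 0, 0.2463, 1],
    [0, 0, 0, -0.05, 0, 0.2463, 1],
    [0, 0, 0, -0.0563, 0, 0.2463, 1],
    [0, 0, 0, -0.0625, 0, 0.2463, 1],
    [0, 0, 0, -0.0688, 0, 0.2463, 1],
    [0, 0, 0, -0.075, 0, 0.2463, 1],
    [0, 0, 0, -0.0813, 0, 0.2463, 1]
  ]
}}

```text
time_s: 4.25
ee_pos: [0.4956, 0.1508, 0.0356]
orientation: [[-0.999, -0.053, -0.0], [-0.053, 0.999, 0.0], [0.0, 0.0, -1.0]]
wrist_force: [-2.6, 0.7, 1.2]
opening: 0.0003
finger_force: 1.1
```

To row units: -14 mm / 800 = -0.0175, -11 mm / 800 = -0.0138.

Request:
{"fn": "servo_tool", "kwargs": {
  "steps": [
    [0, 0, 0, -0.005, 0, 0, 1],
    [0, 0, 0, -0.01, 0, 0, 1],
    [0, 0, 0, -0.0138, 0, 0, 1],
    [0, 0, 0, -0.0175, 0, 0, 1]
  ]
}}

```text
time_s: 4.65
ee_pos: [0.5094, 0.1515, 0.0356]
orientation: [[-0.999, -0.053, -0.0], [-0.053, 0.999, 0.0], [0.0, 0.0, -1.0]]
wrist_force: [-2.7, 1.8, 0.9]
opening: 0.0005
finger_force: 1.1
```

```bash
python3 - <<'E'
from h import *
im,d=robot.camera("side");cv2.imwrite("pics/s1.png",cv2.resize(im[160:340,200:440,::-1],None,fx=3.3,fy=3.3,interpolation=2));print(robot.observe()["wrist_force"])
E
```

```text
[0.00436938 0.24035815 0.15875037]
```

View pics/s1.png

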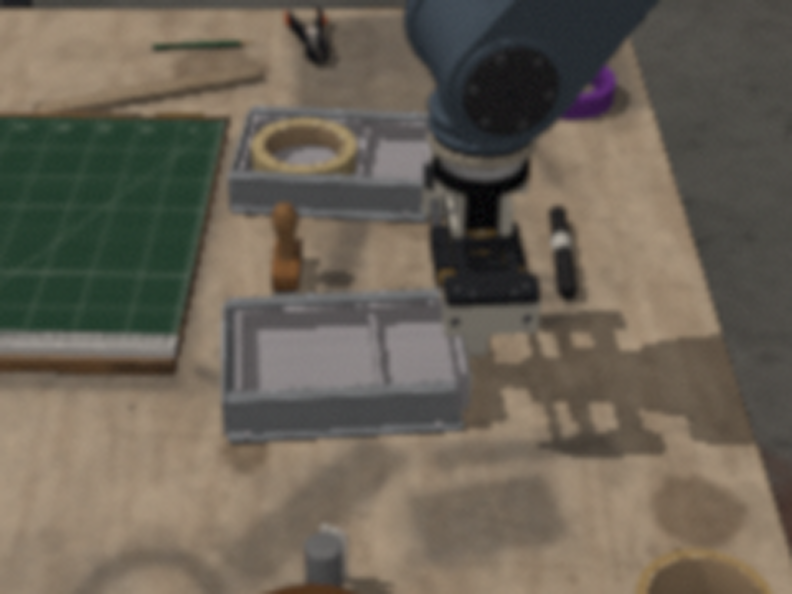

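The picture shows the empty tray almost home: its lip is nearly flush with the rail fronts at (465,350), with the back gap at (240,330) almost closed. I'll push in small steps until the stop shows in the force.

To row units: -6 mm / 800 = -0.0075, -4 mm / 800 = -0.005.

Request:
{"fn": "servo_tool", "kwargs": {
  "steps": [
    [0, 0, 0, -0.0025, 0, 0, 1],
    [0, 0, 0, -0.005, 0, 0, 1],
    [0, 0, 0, -0.0075, 0, 0, 1]
  ]
}}

```text
time_s: 5.0
ee_pos: [0.5129, 0.1515, 0.0354]
orientation: [[-0.999, -0.053, -0.006], [-0.053, 0.999, -0.001], [0.006, -0.001, -1.0]]
wrist_force: [-19.3, 0.2, 16.8]
opening: 0.0005
finger_force: 10.2
```

To row units: -303 mm / 800 = -0.3788, -150 mm / 800 = -0.1875, 8 degrees / 114.5916 = 0.0698.

Request:
{"fn": "servo_tool", "kwargs": {
  "steps": [
    [0, 0, 0, 0, 0, 0, 1],
    [0, 0, 0, 0.0125, 0, 0, 1],
    [0, 0, 0, 0.0375, 0, 0, 1],
    [0, 0, 0, 0.0375, 0, -0.0625, 1],
    [0, 0, 0, 0.0375, 0, -0.125, 1],
    [0, 0, 0, 0.0375, 0, -0.1875, 1],
    [0, 0, 0, 0.0375, 0, -0.1875, 1],
    [0, 0, 0.0698, -0.0338, -0.3788, -0.1875, 1],
    [0, 0, 0.0698, -0.0338, -0.3788, -0.1875, 1],
    [0, 0, 0.0698, -0.0338, -0.3788, -0.1875, 1],
    [0, 0, 0.0698, -0.0338, -0.3788, -0.1875, 1],
    [0, 0, 0.0698, -0.0338, -0.3788, -0.1875, 1],
    [0, 0, 0.0698, -0.0338, -0.3788, -0.1875, 1],
    [0, 0, 0.0698, -0.0338, -0.3788, -0.1875, 1],
    [0, 0, 0.0698, -0.0338, -0.3788, -0.1875, 1],
    [0, 0, 0.0698, -0.0338, -0.3788, -0.1875, 1],
    [0, 0, 0.0698, -0.0338, -0.3788, -0.1875, 1]
  ]
}}

```text
time_s: 6.7
ee_pos: [0.5579, -0.1479, 0.1855]
orientation: [[-0.996, 0.085, -0.0], [0.085, 0.996, 0.0], [0.0, 0.0, -1.0]]
wrist_force: [-0.5, 0.3, -0.5]
opening: 0.0004
finger_force: 0.0
```

```bash
python3 - <<'E'
from h import *
im,d=robot.camera("side");cv2.imwrite("pics/s2.png",cv2.resize(im[160:340,200:440,::-1],None,fx=3.3,fy=3.3,interpolation=2))
for l in("tape_lip_top","empty_lip_top"):
  for r in robot.place_of(l,"side")[:2]: print(l,r,atz("side",r["position"],.049))
m=robot.camera_model("side");K=np.array(m["K"]);R=np.array(m["orientation"])
for q in([.558,-.149,.012],[.533,-.147,.049],[.528,-.207,.049],[.538,-.087,.049]):
    c=R.T@(np.array(q)-m["position"]);p=K@[c[0],-c[1],-c[2]];p/=p[2];print(q,(p[:2]-[200,160])*3.3)
E
```

```text
tape_lip_top {'position': [331.3, 203.6], 'score': 0.67} [ 0.5279966  -0.13461085  0.049     ]
empty_lip_top {'position': [337.9, 256.5], 'score': 0.82} [0.52240905 0.14142793 0.049     ]
[0.558, -0.149, 0.012] [401.12451511 169.13506777]
[0.533, -0.147, 0.049] [427.51752351 137.26258659]
[0.528, -0.207, 0.049] [430.06527135 106.21147609]
[0.538, -0.087, 0.049] [424.80314715 170.34451058]
```

View pics/s2.png

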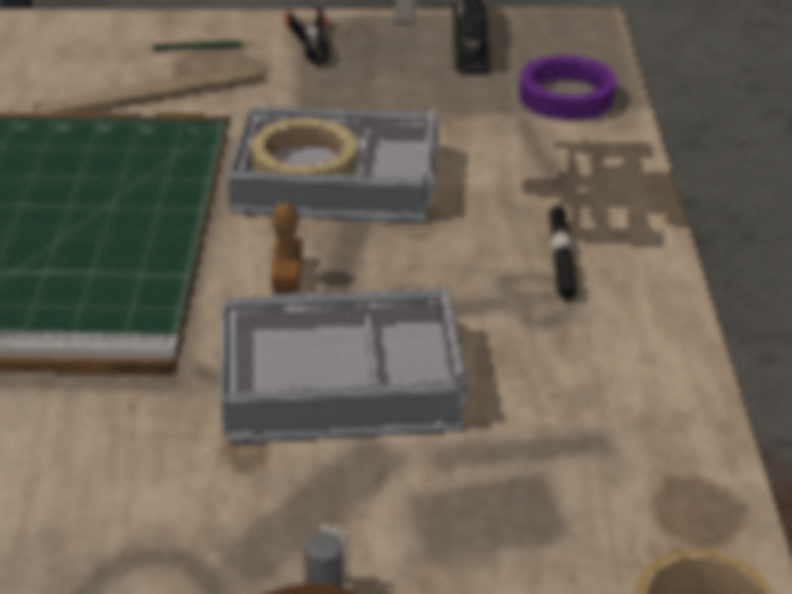

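The picture shows the empty tray home, with its lip flush at (455,340). The gripper tip (403,10) is above the tape tray's well, whose floor is near (400,150), and the predicted lip (427,137) agrees to a few millimetres. Next I'll descend into the well.

To row units: 150 mm / 800 = 0.1875, 110 mm / 800 = 0.1375.

Request:
{"fn": "servo_tool", "kwargs": {
  "steps": [
    [0, 0, 0, 0, 0, 0.05, 1],
    [0, 0, 0, 0, 0, 0.1, 1],
    [0, 0, 0, 0, 0, 0.1375, 1],
    [0, 0, 0, 0, 0, 0.1625, 1],
    [0, 0, 0, 0, 0, 0.1775, 1],
    [0, 0, 0, 0, 0, 0.1875, 1],
    [0, 0, 0, 0, 0, 0.1875, 1]
  ]
}}

```text
time_s: 7.55
ee_pos: [0.558, -0.1491, 0.0354]
orientation: [[-0.996, 0.086, -0.0], [0.086, 0.996, 0.0], [0.0, 0.0, -1.0]]
wrist_force: [0.3, -0.2, 0.3]
opening: 0.0003
finger_force: 0.0
```

```bash
python3 - <<'E'
from h import *
im,d=robot.camera("side");cv2.imwrite("pics/s3.png",cv2.resize(im[170:260,240:360,::-1],None,fx=6,fy=6,interpolation=2));print(robot.observe()["wrist_force"])
E
```

```text
[-0.1490103   0.75876939 -0.23236667]
```

View pics/s3.png

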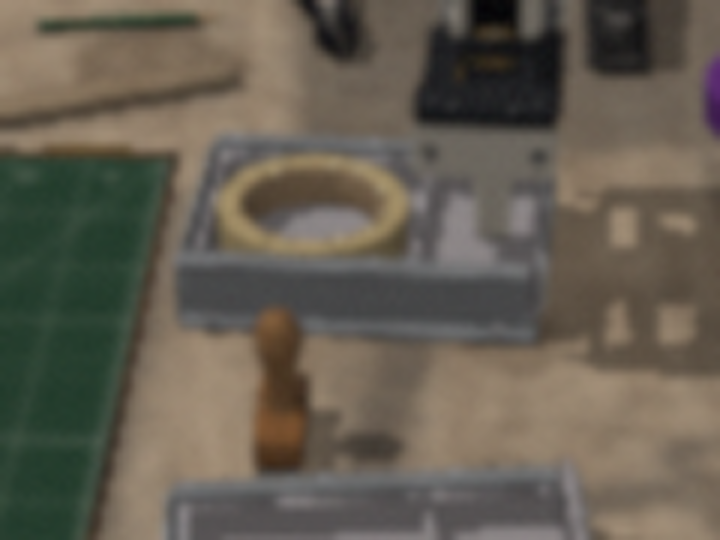

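The finger stands in the well at (492,210), clear of the divider and the tape. Now the draw.

To row units: 60 mm / 800 = 0.075, 56 mm / 800 = 0.07.

Request:
{"fn": "servo_tool", "kwargs": {
  "steps": [
    [0, 0, 0, 0.005, 0, 0, 1],
    [0, 0, 0, 0.01, 0, 0, 1],
    [0, 0, 0, 0.0125, 0, 0, 1],
    [0, 0, 0, 0.015, 0, 0, 1],
    [0, 0, 0, 0.0175, 0, 0, 1],
    [0, 0, 0, 0.02, 0, 0, 1],
    [0, 0, 0, 0.0225, 0, 0, 1],
    [0, 0, 0, 0.0263, 0, 0, 1],
    [0, 0, 0, 0.03, 0, 0, 1],
    [0, 0, 0, 0.035, 0, 0, 1],
    [0, 0, 0, 0.04, 0, 0, 1],
    [0, 0, 0, 0.045, 0, 0, 1],
    [0, 0, 0, 0.05, 0, 0, 1],
    [0, 0, 0, 0.055, 0, 0, 1],
    [0, 0, 0, 0.06, 0, 0, 1],
    [0, 0, 0, 0.065, 0, 0, 1],
    [0, 0, 0, 0.07, 0, 0, 1],
    [0, 0, 0, 0.075, 0, 0, 1]
  ]
}}

```text
time_s: 9.4
ee_pos: [0.4979, -0.1441, 0.0356]
orientation: [[-0.996, 0.087, -0.0], [0.087, 0.996, 0.0], [0.0, 0.0, -1.0]]
wrist_force: [2.4, 1.4, 0.9]
opening: 0.0005
finger_force: 1.1
```

To row units: 40 mm / 800 = 0.05, 38 mm / 800 = 0.0475.

Request:
{"fn": "servo_tool", "kwargs": {
  "steps": [
    [0, 0, 0, 0.005, 0, 0, 1],
    [0, 0, 0, 0.01, 0, 0, 1],
    [0, 0, 0, 0.015, 0, 0, 1],
    [0, 0, 0, 0.02, 0, 0, 1],
    [0, 0, 0, 0.025, 0, 0, 1],
    [0, 0, 0, 0.03, 0, 0, 1],
    [0, 0, 0, 0.035, 0, 0, 1],
    [0, 0, 0, 0.0388, 0, 0, 1],
    [0, 0, 0, 0.0425, 0, 0, 1],
    [0, 0, 0, 0.045, 0, 0, 1],
    [0, 0, 0, 0.0475, 0, 0, 1],
    [0, 0, 0, 0.05, 0, 0, 1]
  ]
}}

```text
time_s: 10.6
ee_pos: [0.4584, -0.1407, 0.0357]
orientation: [[-0.996, 0.087, 0.0], [0.087, 0.996, -0.0], [-0.0, -0.0, -1.0]]
wrist_force: [2.4, 1.3, 0.2]
opening: 0.0003
finger_force: 1.0
```

Request:
{"fn": "servo_tool", "kwargs": {
  "steps": [
    [0, 0, 0, 0.0025, 0, 0, 1],
    [0, 0, 0, 0.005, 0, 0, 1],
    [0, 0, 0, 0.0075, 0, 0, 1]
  ]
}}

```text
time_s: 10.9
ee_pos: [0.455, -0.1406, 0.036]
orientation: [[-0.996, 0.088, 0.006], [0.088, 0.996, -0.001], [-0.006, -0.001, -1.0]]
wrist_force: [23.3, 7.0, -16.8]
opening: 0.0004
finger_force: 11.3
```

To row units: -180 mm / 800 = -0.225, -130 mm / 800 = -0.1625.

Request:
{"fn": "servo_tool", "kwargs": {
  "steps": [
    [0, 0, 0, 0, 0, 0, 1],
    [0, 0, 0, 0, 0, 0, 1],
    [0, 0, 0, -0.0075, 0, 0, 1],
    [0, 0, 0, -0.0225, 0, 0, 1],
    [0, 0, 0, -0.0225, 0, 0, 1],
    [0, 0, 0, -0.0225, 0, -0.0375, 1],
    [0, 0, 0, -0.0225, 0, -0.1, 1],
    [0, 0, 0, -0.0225, 0, -0.1625, 1],
    [0, 0, 0, -0.0225, 0, -0.225, 1],
    [0, 0, 0, -0.0225, 0, -0.225, 1],
    [0, 0, 0, -0.0225, 0, -0.225, 1]
  ]
}}

```text
time_s: 12.0
ee_pos: [0.4704, -0.1418, 0.2162]
orientation: [[-0.996, 0.087, 0.001], [0.087, 0.996, -0.001], [-0.001, -0.001, -1.0]]
wrist_force: [0.8, -0.8, -0.1]
opening: 0.0005
finger_force: 0.0
```

```bash
python3 - <<'E'
from h import *
im,d=robot.camera("side");cv2.imwrite("pics/s4.png",cv2.resize(im[160:340,200:440,::-1],None,fx=3.3,fy=3.3,interpolation=2));print(robot.observe()["wrist_force"])
E
```

```text
[-0.21977424  0.23089539 -0.97103611]
```

View pics/s4.png

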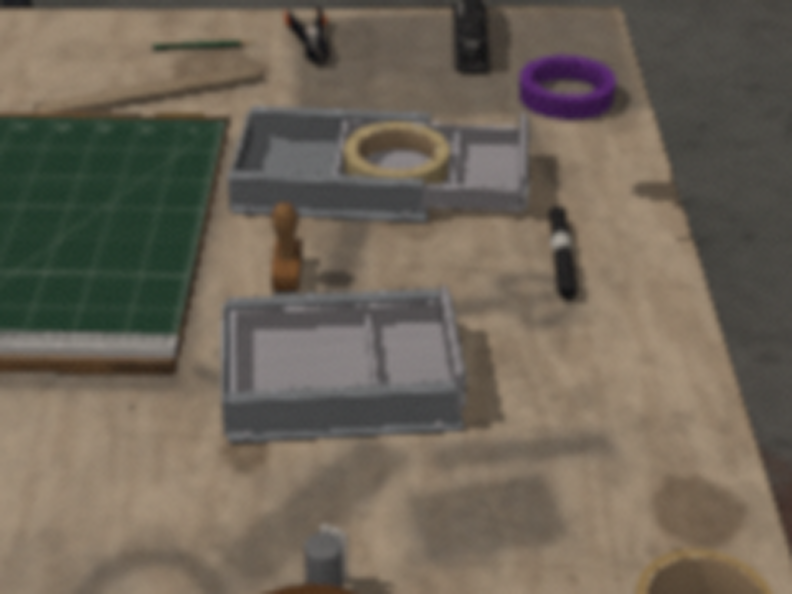

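The tape tray is fully out, with its lip at (525,165). The tape lies flat in its nest at (398,152), the empty tray is home and the bystanders are unmoved.

```bash
python3 -c "
from bench import robot
print(robot.hand_in())"
```

```text
the job is handed in; nothing more can be done
None
```

The job is handed in, with no verdict shown: both trays were moved until the force rose at their stops (empty one home, tape one fully out), and the last picture showed the tape flat in its nest, with the marker and stamp unmoved.

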